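# Shut the parts case and draw its lid tight with the cam handle

## Robot

A 7-joint arm with a two-finger parallel gripper is mounted at the origin on the work surface. World frame = base frame: x ahead of the robot, y to its left, z up, the work surface at z = 0. Lengths are in mm, angles in rad, forces in N, time in s.
With the tool pointing down it reaches from about 350 to 900 mm from the base axis. Payload 19.9 kg.
Tool frame: the origin (TCP) lies between the finger pads; the fingertips stand 14 mm ahead of it and the grasp point (between the pads) lies 5 mm behind it (tip_reach is the distance from the TCP to the fingertips, in mm); z points along the fingers, x is the direction in which the jaws open and shut, and the axes are right-handed (so a half turn about z gives the same grasp; the last joint's range is limited). The gripper opens to 94 mm and grips with 3 to 60 N. Pads are 16 mm wide; open, the fingers measure 119 mm over their backs; the gripper's body (75 mm by 177 mm) begins 78 mm behind the grasp point.
Start: joints at [-1.25, 0.417, -0.01, 1.614, 0.005, 1.111, -0.053], TCP at [221.797, 584.3, 219.425] pointing down, gripper open.
Joint ranges: [-2.81, 2.81], [-0.39, 2.02], [-1.27, 1.25], [0.06, 2.57], [-1.19, 4.33], [0.19, 2], [-2.82, 2.82]. Speed limits (rad/s): [1.89, 1.89, 2.39, 2.39, 3.01, 3.01, 3.01].

## Interface

Orientations are given as a unit quaternion [w, x, y, z].
In Python, from station import sense, snapshot, camera_info, finish_job, tip_reach gives the robot as it stands.
- The arm moves only by the tool arm_command, never from a script. Its argument "steps" is a list of rows, each an object of numbers: "x", "y", "z": the shift along the tool's x, y, z in mm; "turn": the turn about the tool's z in degrees. A call has 1 to 12 rows; each row shifts and turns the commanded pose from where the row before left it, along the tool's axes as they then stand; what a row does not reach is not made up. A row lasts 1/10 s, in which the tool goes at most 50 mm and 8.59 degrees, less where a joint would pass 70% of its speed; a pose out of reach is approached as far as the arm can. A call with a gripper value outside its range is refused whole. "grip" is the opening, from 0 (shut) to 1 (fully open), set as the call begins (left out, the last holds). The fingers move at their own pace and stop on an object; "newtons" is the grip in N (left out, the last holds). Time passes only in rows, so rows that do not move let the fingers close. It gives the time, the measured TCP pose, the force and the opening at its end, in the units of the state.
- sense(): the state, without advancing time (a new reading comes with each control period).
- snapshot(name): name is "side" or "top"; returns (picture, depth): 480x640x3 uint8, blue, green, red; 480x640 float32, mm along the optical axis (not along the pixel's ray), 0 where there is no reading.
- camera_info(name): a dict with "fx", "fy", "cx", "cy" (pixels), "k1" (the pictures are not rectified: a ray, as slopes to the right and down, at radius r is drawn at 1 + k1 r^2 times it, then the intrinsics apply), "cam_to_world" (4x4, takes a point from camera to world coordinates). Camera axes: x right, y down, z forward; pixel columns grow to the right and rows downward; lengths in mm; the calibration is good to about 2 mm. A picture is of the moment at which its call begins. camera_info takes no time and is no camera call.
- finish_job(): hands the job in, once; it reports no verdict.
The state is a dict: "clock": time; "joint_positions": joint angles; "qvel": joint speeds; "effort": joint torques, N m; "eef_pos": TCP position; "ee_rot": TCP orientation; "ft_force": force on the tool from outside, world axes, zero at the start; "ft_torque": the same for the moment, N m; "grip_width": finger opening in mm.
Only numpy, scipy, OpenCV 4.12 (cv2) and the standard library are available. Lean on these libraries where they do the work, as an engineer would, in place of code of your own. Each camera call takes 0.05 s, during which the arm holds its last target.

## Task

Shut the lid of the grey steel parts case on the counter, then give its cam handle a quarter turn, fully home to its stop, so that the cam hooks under the keeper and draws the lid tight onto its rubber seal. Leave the other things on the counter alone.

Things in the scene. Friction and masses are not known exactly. Their poses are not given: they have to be found in the camera images.
- case: Grey dust-tight steel parts case screwed to the counter, body 220 mm deep (x) by 340 mm wide (y), rim 125 mm high. Origin: centre of its underside; z up, x points from its front (handle and keeper side, facing roughly the robot) to its back, where the lid is hinged. With the lid shut, its front edge is at x = -120 mm and its top face at z = 140 mm.
- hinge_mid (a point): Middle of the lid's hinge line, at x = +115, y = 0, z = 128 mm in the case's frame; the line runs along the case's y. The lid is a flat steel plate 12 mm thick, 235 mm deep, 350 mm wide; its underside lies in the hinge line. Nothing but the handle stands on it.
- keeper (a point): Middle of the lip of the steel bridge keeper fixed on the case's front wall. The keeper is 40 mm wide, spans x = -147 to -124 mm (just ahead of the lid's front edge), y = -8 to +32 mm, up to z = 166 mm in the case's frame. Its lip's ramped underside is open towards the lid and towards +y; the cam nose enters there.
- lid (a joint): Lid angle, rad, growing as it opens: 0 = drawn tight and level, 0.017 to 0.026 = lying loose on the springy seal (front edge 4 to 6 mm high); starts at 0.15 to 0.55. A stiff hinge holds it where it is left; 2 to 5 N at the front edge moves it. The seal gives 1 mm per 6 N or so there and springs back. Above about 0.033 the cam nose cannot pass under the keeper's lip.
- lid_front (a point): Point on the lid's top face, 20 mm in from its front edge and 90 mm to the -y side of the handle's axis (a free spot to press). It moves with the lid.
- handle (a joint): Cam handle angle, rad, about the lid's normal, growing counter-clockwise from above: 0 = open (lever to the case's +x, its back; cam nose to +y), 1.571 = home, at its stop (lever to +y, along the lid's front edge; nose under the keeper's lip). Starts at 0 to 0.3, stays where it is left. It takes about 2 N at the lever's end, up to 15 N from 0.85 on, where the nose meets the ramp.
- handle_axis (a point): Point on the handle's turning axis at the lever's mid height, 31 mm above the lid's top face; 24 mm in from the lid's front edge, in the middle of its width. The boss round it has a radius of 15 mm.
- handle_end (a point): Point in the lever 90 mm out from the axis, at the same height. The lever is a straight steel bar 14 mm wide and 10 mm thick (26 to 36 mm above the lid's top face), free underneath from 35 mm out to its end at 115 mm.
- filter: Bystander: canister oil filter, 76 mm diameter, 95 mm tall, upright, loose. Origin: centre of its underside.
- carton: Bystander: small cardboard carton, 80 by 120 by 60 mm, loose. Origin: centre of its underside.
- spray: Bystander: aluminium spray can, 60 mm diameter, 170 mm tall, upright, loose. Origin: centre of its underside.

How it is judged (in metres and radians):
On the way:
1. the lid is down on its seal (value of joint lid below 0.03 rad), for 0.2 s.
At the end, for the whole second after the job is handed in: the handle is turned home (at least 1.42 of its 1.571 rad) and the lid is drawn tight (at most 0.009 rad, about 2 mm at its front edge); filter, carton and spray can are where they were (within 30 mm) (value of joint handle above 1.42 rad and value of joint lid below 0.009 rad and distance of each of filter, carton, spray from where it was at the start of the episode below 0.03 m); the robot touches nothing.
It fails at once if a bystander is moved by more than 30 mm or tipped (distance of any of filter, carton, spray from where it was at the start of the episode above 0.03 m or angle between any of filter, carton, spray's own z axis and vertical above 0.4 rad).
It also fails if it takes over 43 s, if anything falls off the work surface, if the arm or the gripper's body presses on something with over 40 N, if the wrist force passes 120 N, or if a joint passes its speed limit or range.

## Working session

There is one attempt and no reset: what is moved stays moved. The work goes in short steps, Python scripts to look and compute and a tool call to move; the robot and the scene stay as the last step left them, time stands still between calls to the robot, and variables do not carry over. Pictures are saved under pics/ and viewed, and the job is handed in when it is done.

Besides the shell and the picture viewer there is one more tool, called after "Request:" in YAML: its name, and indented under it one key for each argument. arm_command: Moves the arm, as the interface text tells. Its arguments: {"type":"object","properties":{"steps":{"type":"array"},"grip":{"type":"number"},"newtons":{"type":"number"}},"required":["steps"]}

```bash
ls; mkdir -p pics
python3 - <<'E'
from station import sense, snapshot, camera_info, tip_reach
import cv2, numpy as np, json
print(sense()); print(tip_reach)
for n in("side","top"):
    p,d=snapshot(n); cv2.imwrite(f"pics/{n}0.png",p); np.save(f"{n}0.npy",d); print(n,camera_info(n))
E
```

```text
pics
{'clock': 0.0, 'joint_positions': array([-1.24949032,  0.41794721, -0.01031226,  1.61418012,  0.00472719,
        1.11070464, -0.0530006 ]), 'qvel': array([-6.49614851e-05, -4.81817856e-04,  6.59211022e-05,  1.08618432e-03,
       -4.03546648e-04,  3.92043644e-04, -1.89331233e-04]), 'effort': array([-9.72815769e-05, -8.51227927e+01,  6.38464987e-01, -4.25997627e+01,
       -4.88799484e-02,  1.85481791e-02,  5.67073607e-05]), 'eef_pos': array([221.69537029, 583.96847101, 218.83945568]), 'ee_rot': array([ 3.89919192e-04,  8.23065030e-01,  5.67946817e-01, -4.66608816e-04]), 'ft_force': array([-0.75438526, -0.61136812, -0.00699252]), 'ft_torque': array([ 0.02518276, -0.01359882, -0.03458903]), 'grip_width': 93.88741513934585}
14.0
side {'fx': 566.6074221744838, 'fy': 566.6074221744838, 'cx': 328.6129903719948, 'cy': 226.9518342601014, 'k1': 0.054410294851844024, 'cam_to_world': array([[ 6.87970855e-01, -5.32377679e-01,  4.93224197e-01,
        -2.32714899e+02],
       [-7.25712923e-01, -4.98969968e-01,  4.73676815e-01,
        -7.00808880e+02],
       [-6.07090192e-03, -6.83815017e-01, -7.29630157e-01,
         1.21865538e+03],
       [ 0.00000000e+00,  0.00000000e+00,  0.00000000e+00,
         1.00000000e+00]])}
top {'fx': 587.0435008631559, 'fy': 587.0435008631559, 'cx': 324.40413513769204, 'cy': 241.83921699332902, 'k1': -0.09944110627850129, 'cam_to_world': array([[ 2.10686387e-02, -9.92896735e-01,  1.17099041e-01,
         3.24198086e+02],
       [-9.99776453e-01, -2.11317602e-02,  7.02594616e-04,
        -3.47434620e+01],
       [ 1.77690495e-03, -1.17087666e-01, -9.93119993e-01,
         1.74637739e+03],
       [ 0.00000000e+00,  0.00000000e+00,  0.00000000e+00,
         1.00000000e+00]])}
```

View pics/side0.png

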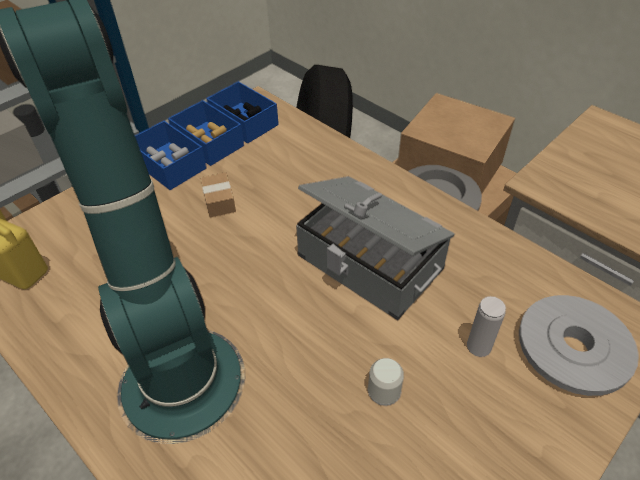

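View pics/top0.png

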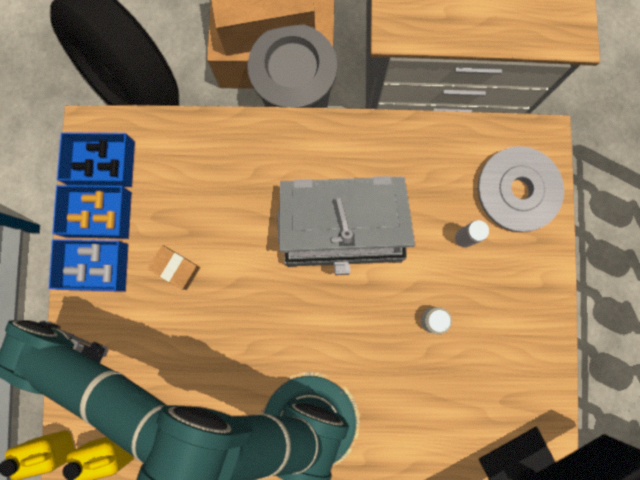

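The side picture shows the case at about (375,250), its lid half open and its handle near (362,207). In the top picture the lid spans about (279..413, 178..248), the boss is at (347,237), the lever end at (338,198) and the keeper at (342,267). The bystanders there are the carton (174,267), spray can (472,233) and filter (437,320). Next I measure with depth.

```bash
cat > h.py <<'E'
import cv2, numpy as np
from station import camera_info, sense, snapshot
def K(n):
    c=camera_info(n); return np.array([[c['fx'],0,c['cx']],[0,c['fy'],c['cy']],[0,0,1]]),np.array([c['k1'],0,0,0,0.]),np.array(c['cam_to_world'])
def slopes(n,uv):
    k,d,_=K(n); return cv2.undistortPoints(np.float64(uv).reshape(-1,1,2),k,d).reshape(-1,2)
def pts(n,uv,depth):
    s=slopes(n,uv); z=np.float64(depth).reshape(-1,1); T=K(n)[2]
    return (np.hstack([s,np.ones((len(s),1))])*z)@T[:3,:3].T+T[:3,3]
def cloud(n,depth):
    v,u=np.mgrid[:480,:640]; uv=np.stack([u.ravel(),v.ravel()],1)
    return pts(n,uv,depth.ravel()).reshape(480,640,3)
def onplane(n,uv,z):
    s=slopes(n,uv); T=K(n)[2]; r=np.hstack([s,np.ones((len(s),1))])@T[:3,:3].T
    return T[:3,3]+r*((z-T[2,3])/r[:,2:3])
def proj(n,P):
    k,d,T=K(n); M=np.linalg.inv(T); return cv2.projectPoints(np.float64(P).reshape(-1,1,3),cv2.Rodrigues(M[:3,:3])[0],M[:3,3],k,d)[0].reshape(-1,2)
E
python3 - <<'E'
from h import *
for n,(x0,y0,x1,y1) in (("top",(260,160,440,290)),("side",(280,165,470,325))):
    im=cv2.imread(f"pics/{n}0.png")[y0:y1,x0:x1]; cv2.imwrite(f"pics/{n}0z.png",cv2.resize(im,None,fx=4,fy=4,interpolation=cv2.INTER_CUBIC))
    d=np.load(f"{n}0.npy"); C=cloud(n,d); print(n,(d>0).mean())
    if n=="top":
        for uv in [(285,185),(405,185),(285,240),(405,240),(347,237),(338,200),(343,264),(295,255),(174,267),(478,231),(437,320),(350,350)]:
            print(uv,C[uv[1],uv[0]].round(1))
E
```

```text
top 0.9961458333333333
(285, 185) [667.9  78.7 154.2]
(405, 185) [ 677.  -254.7  146.3]
(285, 240) [504.3  68.2 241. ]
(405, 240) [ 510.4 -241.6  244.9]
(347, 237) [511.6 -90.6 272. ]
(338, 200) [615.9 -67.2 221.7]
(343, 264) [457.8 -87.6  86.4]
(295, 255) [481.6  49.7  75.3]
(174, 267) [440.7 401.4  56.3]
(478, 231) [ 548.9 -452.5  169.1]
(437, 320) [ 305.  -352.9  100.4]
(350, 350) [ 211.  -115.8   -5.3]
side 0.9961197916666666
```

View pics/top0z.png

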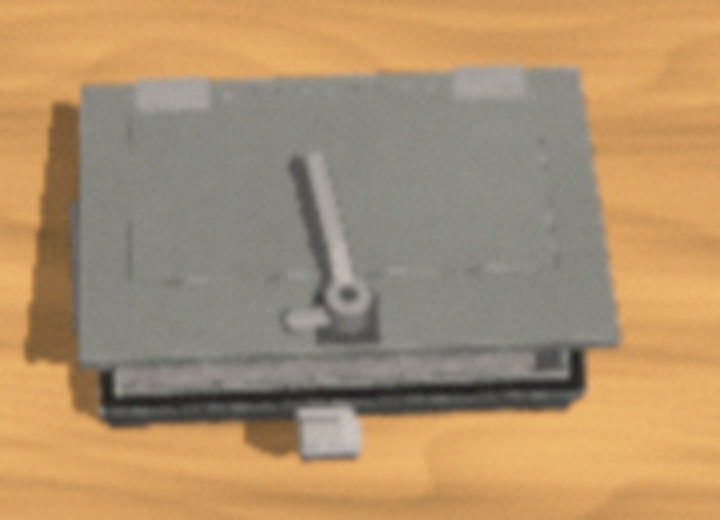

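View pics/side0z.png

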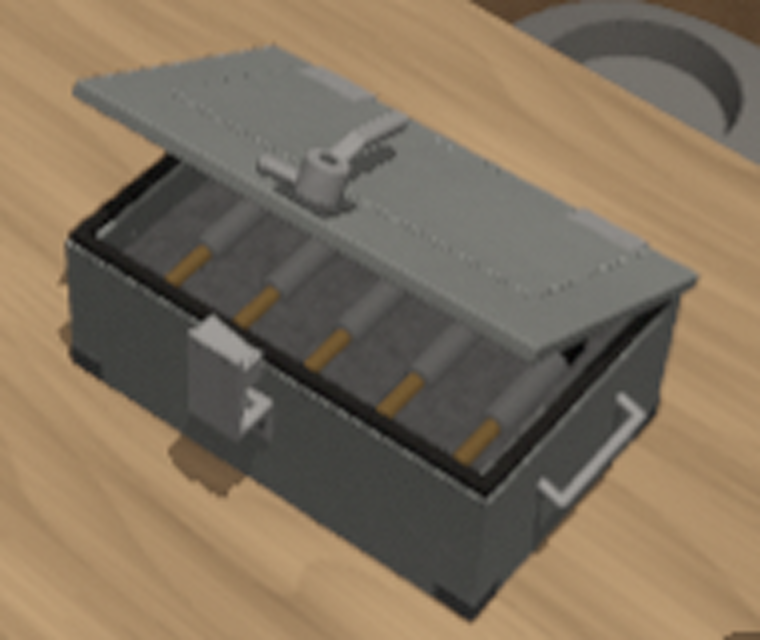

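Run:
```python
from h import *
N={}
ims={n:(cv2.imread(f"pics/{n}0.png"),cloud(n,np.load(f"{n}0.npy"))) for n in("top","side")}
quad={"top":[(284,186),(402,182),(410,242),(284,247)],"side":[(305,190),(344,181),(445,236),(412,247)]}
P=[]
for n,(im,C) in ims.items():
    m=np.zeros((480,640),np.uint8); cv2.fillPoly(m,[np.int32(quad[n])],1)
    X=C[m>0]; 
    for _ in range(5):
        c=np.median(X,0); w=np.linalg.svd(X-X.mean(0),full_matrices=0)[2][2]; w*=np.sign(w[2]); r=(X-X.mean(0))@w; X=X[abs(r-np.median(r))<3]
    print(n,len(X),w,X.mean(0),w@X.mean(0),"tilt",np.arccos(w[2]),"yaw",np.degrees(np.arctan2(-w[1],-w[0])), 'std',r.std())
    N[n]=(w,X.mean(0)); 
w,c=N["top"]
def onpl(n,uv,w,c):
    s=slopes(n,uv);T=K(n)[2];r=np.hstack([s,np.ones((len(s),1))])@T[:3,:3].T
    return T[:3,3]+r*((((c-T[:3,3])@w)/(r@w))[:,None])
cs={"top":[(280,181.2),(405,177.2),(414.5,246.2),(279.5,251.2)],"side":[(280+75/4,165+88/4),(280+275/4,165+45/4),(280+695/4,165+277/4),(280+535/4,165+350/4)]}
for n in cs:
    w,c=N[n]
    Q=onpl(n,cs[n],w,c); print(n,Q.round(1)); print([np.linalg.norm(Q[i]-Q[(i+1)%4]).round(1) for i in range(4)])
t=ims["top"][1]; print(np.median(t[300:330,200:260].reshape(-1,3),0), np.median(ims["side"][1][300:330,240:280].reshape(-1,3),0))
for n,uv in (("side",(280+325/4,165+160/4)),("side",(280+400/4,165+120/4)),("side",(280+225/4,165+332/4)),("top",(260+348/4,160+296/4)),("top",(260+315/4,160+155/4)),("top",(260+328/4,160+425/4))):
    u,v=map(round,uv); print(n,uv,ims[n][1][v-1:v+2,u-1:u+2].reshape(-1,3).round(0)[[1,3,4,5,7]].tolist())
```

```text
top 327 [0.91214857 0.04351037 0.40754365] [580.25829043 -86.93148934 203.39426762] 608.3913923921399 tilt 1.1510337479545814 yaw -177.26900569469274 std 1.60507052375561
side 375 [0.62238458 0.07166667 0.77942371] [ 563.12272209 -107.4525361   212.56226008] 508.4541995379506 tilt 0.6770508922879431 yaw -173.43140502874246 std 1.3842587740564583
top [[ 763.7  123.6 -229.8]
 [ 790.7 -308.2 -243.9]
 [ 469.7 -232.2  466.4]
 [ 451.4   63.4  475.7]]
[np.float64(432.9), np.float64(783.1), np.float64(296.3), np.float64(773.8)]
side [[ 429.7   32.   306.3]
 [ 805.9  204.1   -9.9]
 [ 764.9 -220.1   61.8]
 [ 430.7 -304.1  336.4]]
[np.float64(520.7), np.float64(432.1), np.float64(440.6), np.float64(337.5)]
[3.07478748e+02 2.42348820e+02 3.12930960e-02] [245.42009032   7.20234442   0.52750128]
side (361.25, 205.0) [[517.0, -88.0, 268.0], [511.0, -90.0, 270.0], [514.0, -92.0, 269.0], [518.0, -91.0, 267.0], [512.0, -93.0, 269.0]]
side (380.0, 195.0) [[613.0, -71.0, 223.0], [604.0, -74.0, 228.0], [611.0, -73.0, 223.0], [618.0, -70.0, 215.0], [607.0, -76.0, 224.0]]
side (336.25, 248.0) [[447.0, -73.0, 159.0], [441.0, -75.0, 161.0], [443.0, -77.0, 161.0], [445.0, -78.0, 161.0], [439.0, -80.0, 163.0]]
top (347.0, 234.0) [[523.0, -91.0, 265.0], [520.0, -88.0, 262.0], [521.0, -91.0, 260.0], [521.0, -93.0, 263.0], [517.0, -91.0, 269.0]]
top (338.75, 198.75) [[623.0, -70.0, 214.0], [618.0, -67.0, 225.0], [618.0, -70.0, 223.0], [619.0, -72.0, 221.0], [616.0, -70.0, 220.0]]
top (342.0, 266.25) [[450.0, -83.0, 152.0], [446.0, -80.0, 162.0], [446.0, -83.0, 159.0], [447.0, -85.0, 157.0], [444.0, -83.0, 151.0]]
```

```bash
cat > lid.py <<'E'
from h import *
from scipy.optimize import least_squares
def onpl(n,uv,w,c):
    s=slopes(n,uv);T=K(n)[2];r=np.hstack([s,np.ones((len(s),1))])@T[:3,:3].T
    return T[:3,3]+r*((((c-T[:3,3])@w)/(r@w))[:,None])
def fitplane(X):
    f=lambda p:X[:,2]-(p[0]*X[:,0]+p[1]*X[:,1]+p[2])
    A=np.c_[X[:,:2],np.ones(len(X))]; p0=np.linalg.lstsq(A,X[:,2],rcond=None)[0]
    r=least_squares(f,p0,loss='soft_l1',f_scale=4,x_scale=[.01,.01,1]); p=r.x
    w=np.array([-p[0],-p[1],1]);w/=np.linalg.norm(w); c=np.median(X,0);c[2]=p@[c[0],c[1],1]
    return w,c,np.std(f(p))
E
python3 - <<'E'
from lid import *
ims={n:cloud(n,np.load(f"{n}0.npy")) for n in("top","side")}
quad={"top":[(284,186),(402,182),(410,242),(284,247)],"side":[(305,190),(344,181),(445,236),(412,247)]}
cs={"top":[(280,181.2),(405,177.2),(414.5,246.2),(279.5,251.2)],"side":[(280+75/4,165+88/4),(280+275/4,165+45/4),(280+695/4,165+277/4),(280+535/4,165+350/4)]}
for n in quad:
    m=np.zeros((480,640),np.uint8); cv2.fillPoly(m,[np.int32(quad[n])],1)
    if n=="top": cv2.rectangle(m,(325,195),(358,250),0,-1)
    else: cv2.rectangle(m,(340,190),(385,220),0,-1)
    w,c,s=fitplane(ims[n][m>0]); print(n,m.sum(),w,c,s,"tilt",np.arccos(w[2]),"yaw",np.degrees(np.arctan2(w[1],w[0])))
    Q=onpl(n,cs[n],w,c); print(Q.round(1)); print([np.linalg.norm(Q[i]-Q[(i+1)%4]).round(1) for i in range(4)])
E
```

```text
top 5860 [0.47312131 0.02863153 0.88053192] [ 585.31779268 -123.21952853  200.33074171] 88.13496619486983 tilt 0.49381306376822376 yaw 3.463102655629054
[[ 681.1   93.9  141.8]
 [ 700.  -255.1  143. ]
 [ 493.8 -264.9  254.1]
 [ 473.7   80.6  253.7]]
[np.float64(349.4), np.float64(234.4), np.float64(346.1), np.float64(236.1)]
side 2067 [0.47639329 0.0315727  0.87866524] [ 561.48189828 -156.543257    214.53820906] 36.50363482280643 tilt 0.4977370371841641 yaw 3.791700375504102
[[ 463.7   69.7  259.4]
 [ 676.2   91.2  143.4]
 [ 690.4 -256.   148.2]
 [ 490.3 -268.5  257.2]]
[np.float64(243.1), np.float64(347.5), np.float64(228.2), np.float64(339.2)]
```

Request:
arm_command:
  steps:
    - {"z":-15,"turn":8.25}
    - {"z":-15,"turn":8.25}
    - {"z":-15,"turn":8.25}
    - {"z":-15,"turn":8.25}
    - {"z":-15,"turn":8.25}
    - {"z":-15,"turn":8.25}
    - {"z":-15,"turn":8.25}
    - {"z":-15,"turn":8.25}
  grip: 0
  newtons: 40

```text
invalid input at $.steps[0]: expected keys x, y, z, turn
```

Request:
arm_command:
  steps:
    - {"x":0,"y":0,"z":-15,"turn":8.25}
    - {"x":0,"y":0,"z":-15,"turn":8.25}
    - {"x":0,"y":0,"z":-15,"turn":8.25}
    - {"x":0,"y":0,"z":-15,"turn":8.25}
    - {"x":0,"y":0,"z":-15,"turn":8.25}
    - {"x":0,"y":0,"z":-15,"turn":8.25}
    - {"x":0,"y":0,"z":-15,"turn":8.25}
    - {"x":0,"y":0,"z":-15,"turn":8.25}
  grip: 0
  newtons: 40

```text
clock: 0.9
eef_pos: [221.7, 584.1, 339.7]
ee_rot: [0.0, 1.0, 0.025, -0.0]
ft_force: [-0.9, -0.6, -0.1]
grip_width: 33.6
```

```bash
cat > go.py <<'E'
import sys
from h import *
from scipy.spatial.transform import Rotation as R
def state():
    s=sense(); q=s['ee_rot']; r=R.from_quat([q[1],q[2],q[3],q[0]]).as_matrix()
    return s,r
def delta(target):   # world TCP target -> tool-axis shift
    s,r=state(); return r.T@(np.array(target)-s['eef_pos'])
if __name__=="__main__":
    s,r=state(); print('t',s['clock'],'pos',s['eef_pos'].round(1),'xhead',np.degrees(np.arctan2(r[1,0],r[0,0])).round(2),'zax',r[:,2].round(3),'F',s['ft_force'].round(1),'q',s['joint_positions'].round(2),'w',round(s['grip_width'],1))
    if len(sys.argv)>3: print('delta',delta([float(a) for a in sys.argv[1:4]]).round(1))
E
python3 go.py 507 -181 275
```

```text
t 0.9 pos [221.7 584.1 339.7] xhead 2.88 zax [-0.    -0.001 -1.   ] F [-0.9 -0.6 -0.1] q [-1.41  0.34  0.2   1.46 -0.07  1.35 -1.15] w 33.6
delta [246.6 778.4  65.2]
```

Request:
arm_command:
  steps:
    - {"x":12,"y":39,"z":0,"turn":0}
    - {"x":12,"y":39,"z":0,"turn":0}
    - {"x":12,"y":39,"z":0,"turn":0}
    - {"x":12,"y":39,"z":0,"turn":0}
    - {"x":12,"y":39,"z":0,"turn":0}
    - {"x":12,"y":39,"z":0,"turn":0}
    - {"x":12,"y":39,"z":0,"turn":0}
    - {"x":12,"y":39,"z":0,"turn":0}
    - {"x":12,"y":39,"z":0,"turn":0}
    - {"x":12,"y":39,"z":0,"turn":0}

```text
clock: 1.9
eef_pos: [363.6, 199.9, 339.4]
ee_rot: [-0.0, 1.0, 0.028, -0.0]
ft_force: [1.2, -0.8, 0.4]
grip_width: 0.4
```

Request:
arm_command:
  steps:
    - {"x":12,"y":39,"z":0,"turn":0}
    - {"x":12,"y":39,"z":0,"turn":0}
    - {"x":12,"y":39,"z":0,"turn":0}
    - {"x":12,"y":39,"z":0,"turn":0}
    - {"x":12,"y":39,"z":0,"turn":0}
    - {"x":12,"y":39,"z":0,"turn":0}
    - {"x":12,"y":39,"z":0,"turn":0}
    - {"x":12,"y":39,"z":0,"turn":0}
    - {"x":12,"y":39,"z":0,"turn":0}
    - {"x":12,"y":39,"z":0,"turn":0}
    - {"x":0,"y":0,"z":0,"turn":0}

```text
clock: 3.0
eef_pos: [504.9, -186.0, 338.8]
ee_rot: [0.002, 1.0, 0.025, -0.001]
ft_force: [-0.2, -0.2, -0.0]
grip_width: 0.4
```

```bash
python3 go.py 507 -181 275
python3 - <<'E'
from h import *
p,d=snapshot("side"); cv2.imwrite("pics/side1.png",p)
E
```

```text
t 3.0 pos [ 504.9 -186.   338.8] xhead 2.86 zax [-0.002 -0.003 -1.   ] F [-0.2 -0.2 -0. ] q [-0.54  0.26  1.01  1.69 -0.22  1.31  0.56] w 0.4
delta [ 2.4 -5.  63.8]
```

View pics/side1.png

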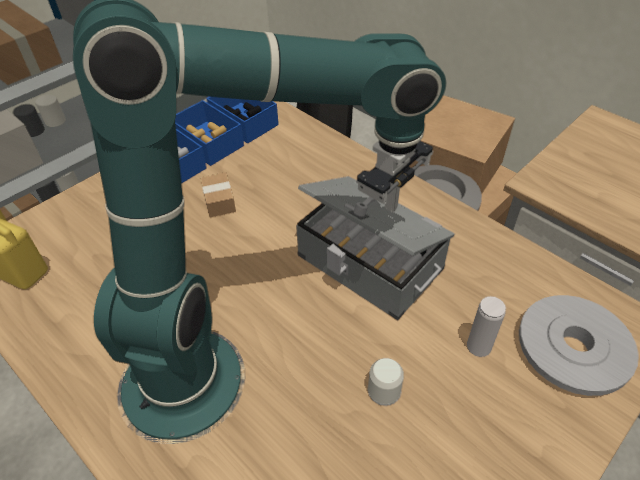

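The side view shows the closed fingers over the -y half of the lid near (385,205), clear of the handle. I'll go down onto the lid.

Request:
arm_command:
  steps:
    - {"x":0,"y":-1,"z":25,"turn":0}
    - {"x":0,"y":-1,"z":25,"turn":0}
    - {"x":0,"y":-1,"z":20,"turn":0}
    - {"x":0,"y":-1,"z":8,"turn":0}
    - {"x":-2,"y":0,"z":6,"turn":0}
    - {"x":-2,"y":0,"z":6,"turn":0}
    - {"x":-3,"y":0,"z":8,"turn":0}
    - {"x":-3,"y":0,"z":8,"turn":0}
    - {"x":-4,"y":0,"z":8,"turn":0}
    - {"x":-3,"y":0,"z":8,"turn":0}

```text
clock: 4.05
eef_pos: [487.7, -178.0, 216.9]
ee_rot: [0.0, 1.0, 0.028, 0.0]
ft_force: [1.1, 0.1, 0.8]
grip_width: 0.6
```

```bash
python3 go.py
```

```text
t 4.05 pos [ 487.7 -178.   216.9] xhead 3.21 zax [ 0. -0. -1.] F [1.1 0.1 0.8] q [-0.49  0.34  0.95  1.9  -0.32  1.06  0.65] w 0.6
```

Request:
arm_command:
  steps:
    - {"x":-2,"y":0,"z":8,"turn":0}
    - {"x":-2,"y":0,"z":8,"turn":0}
    - {"x":-2,"y":0,"z":8,"turn":0}
    - {"x":-2,"y":0,"z":8,"turn":0}
    - {"x":-1,"y":0,"z":8,"turn":0}
    - {"x":-1,"y":0,"z":7,"turn":0}

```text
clock: 4.65
eef_pos: [477.7, -178.6, 169.7]
ee_rot: [0.0, 1.0, 0.028, -0.0]
ft_force: [-0.9, -1.2, 2.1]
grip_width: 0.4
```

```bash
python3 - <<'E'
from h import *
p,d=snapshot("side"); cv2.imwrite("pics/side2.png",p[120:340,250:500].repeat(3,0).repeat(3,1)[:600,:])
E
python3 go.py
```

```text
t 4.7 pos [ 477.3 -178.3  168.9] xhead 3.21 zax [-0.001  0.    -1.   ] F [-1.1 -0.1 -0.3] q [-0.45  0.39  0.91  1.97 -0.38  0.96  0.71] w 0.3
```

View pics/side2.png

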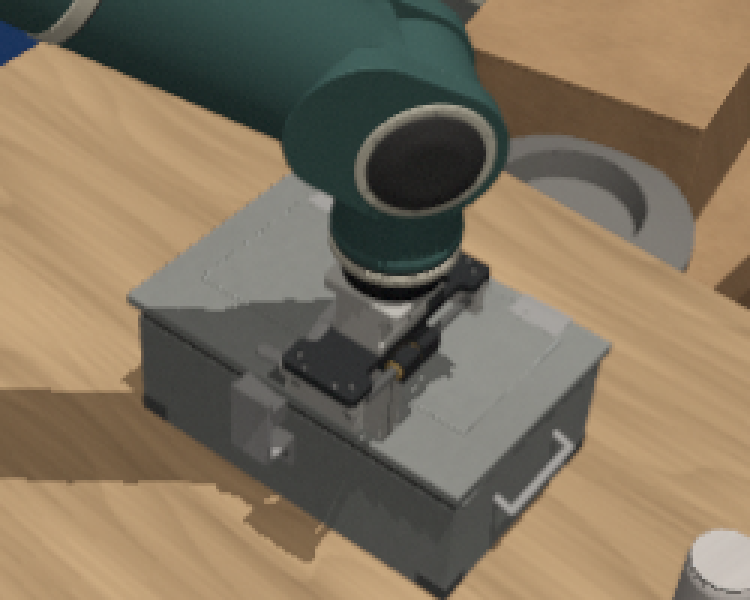

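The lid follows the fingertips and is nearly down: its front edge in the crop is just above the rim. I'll press on until the seal pushes back.

Request:
arm_command:
  steps:
    - {"x":0,"y":0,"z":5,"turn":0}
    - {"x":0,"y":0,"z":5,"turn":0}
    - {"x":0,"y":0,"z":2,"turn":0}
    - {"x":0,"y":0,"z":0,"turn":0}

```text
clock: 5.1
eef_pos: [478.0, -178.6, 158.3]
ee_rot: [0.0, 1.0, 0.028, -0.0]
ft_force: [0.1, 1.1, 0.4]
grip_width: 0.6
```

```bash
python3 go.py
```

```text
t 5.1 pos [ 478.  -178.6  158.3] xhead 3.21 zax [-0. -0. -1.] F [0.1 1.1 0.4] q [-0.43  0.41  0.9   1.98 -0.39  0.94  0.72] w 0.6
```

Request:
arm_command:
  steps:
    - {"x":0,"y":0,"z":2,"turn":0}
    - {"x":0,"y":0,"z":2,"turn":0}
    - {"x":0,"y":0,"z":1,"turn":0}
    - {"x":0,"y":0,"z":0,"turn":0}

```text
clock: 5.5
eef_pos: [478.0, -178.7, 154.4]
ee_rot: [-0.0, 1.0, 0.028, 0.0]
ft_force: [-11.1, 4.1, 28.0]
grip_width: 0.6
```

```bash
python3 go.py
```

```text
t 5.5 pos [ 478.  -178.7  154.4] xhead 3.2 zax [ 0.     0.001 -1.   ] F [-11.1   4.1  28. ] q [-0.43  0.41  0.9   1.98 -0.4   0.93  0.73] w 0.6
```

Request:
arm_command:
  steps:
    - {"x":0,"y":0,"z":-5,"turn":0}
    - {"x":0,"y":0,"z":-15,"turn":0}
    - {"x":0,"y":10,"z":-30,"turn":0}
    - {"x":0,"y":20,"z":-20,"turn":0}
    - {"x":0,"y":30,"z":0,"turn":0}
    - {"x":0,"y":30,"z":0,"turn":0}
    - {"x":0,"y":0,"z":0,"turn":0}

```text
clock: 6.2
eef_pos: [482.4, -272.0, 224.6]
ee_rot: [0.001, 1.0, 0.026, 0.0]
ft_force: [-1.0, 0.4, 0.1]
grip_width: 0.5
```

```bash
python3 - <<'E'
from h import *
for n,(x0,y0,x1,y1) in (("top",(260,150,440,285)),("side",(280,165,470,307))):
    p,d=snapshot(n); np.save(n+"3.npy",d); cv2.imwrite(f"pics/{n}3.png",p); cv2.imwrite(f"pics/{n}3z.png",cv2.resize(p[y0:y1,x0:x1],None,fx=4,fy=4,interpolation=cv2.INTER_CUBIC))
E
python3 go.py
```

```text
t 6.3 pos [ 482.8 -268.9  223.9] xhead 3.14 zax [-0. -0. -1.] F [-0.5  0.2 -1.1] q [-0.28  0.41  0.94  1.81 -0.37  1.1   0.84] w 0.6
```

View pics/top3z.png

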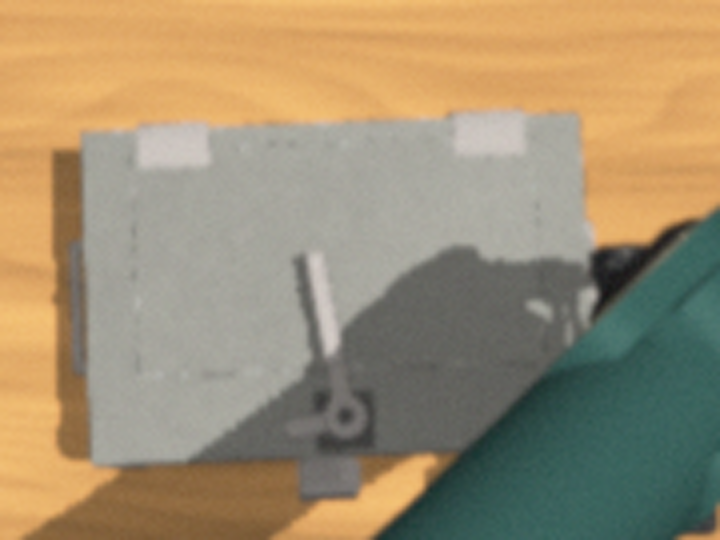

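View pics/side3z.png

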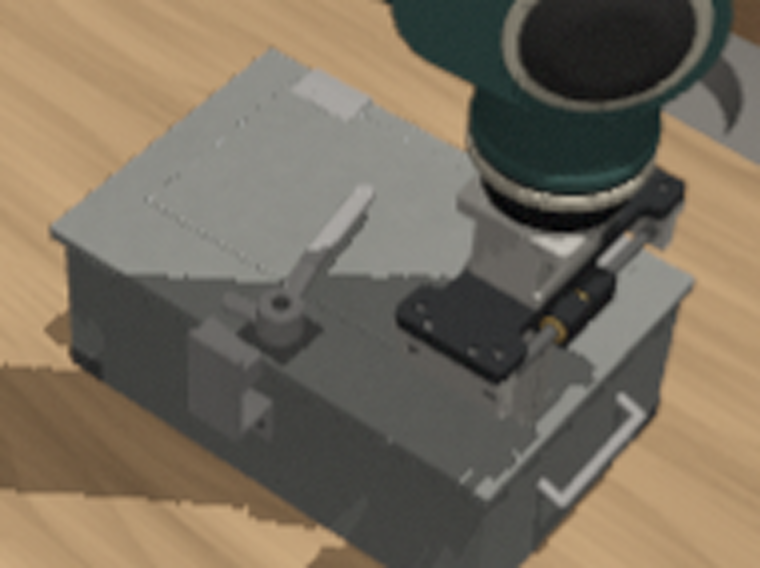

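The lid lies down flat. In the top crop the boss is at (345,417) and the lever end at (314,252); in the side crop they are at (280,303) and (365,190). Next I turn these pixels into positions.

Run:
```python
from lid import *
def tri(a,b):
    A=[];B=[]
    for n,uv in(("top",a),("side",b)):
        s=slopes(n,[uv]);T=K(n)[2];r=np.hstack([s,[[1]]])@T[:3,:3].T;r=r[0]/np.linalg.norm(r);M=np.eye(3)-np.outer(r,r);A.append(M);B.append(M@T[:3,3])
    return np.linalg.lstsq(np.vstack(A),np.hstack(B),rcond=None)[0].round(1)
print('axis top z183',onplane("top",[(346.25,254.25)],183).round(1),'side',onplane("side",[(350,240.75)],183).round(1),tri((346.25,254.25),(350,240.75)))
print('end top z178',onplane("top",[(338.5,213)],178).round(1),'side',onplane("side",[(371.25,212.5)],178).round(1),tri((338.5,213),(371.25,212.5)))
print('lid corners top',onplane("top",[(280.6,183),(405,178.75),(283.25,265.75)],142).round(1).tolist())
print('lid corners side',onplane("side",[(280+52/4,165+232/4),(280+273/4,165+48/4),(280+692/4,165+283/4)],142).round(1).tolist())
for n,q in(("top",[(284,190),(400,185),(400,200),(355,210),(286,250)]),("side",[(300,222),(345,182),(375,200),(350,215),(340,230)])):
    m=np.zeros((480,640),np.uint8); cv2.fillPoly(m,[np.int32(q)],1); X=cloud(n,np.load(n+"3.npy"))[m>0]; X=X[X[:,2]<170]; X=X[X[:,2]>120]; w,c,s=fitplane(X); print(n,w,c,s)
```

```text
axis top z183 [[476.4 -92.8 183. ]] side [[469.6 -98.5 183. ]] [477.  -92.8 172.7]
end top z178 [[588.5 -70.1 178. ]] side [[582.9 -70.3 178. ]] [587.8 -68.9 173.8]
lid corners top [[676.0, 92.0, 142.0], [695.8, -255.2, 142.0], [445.0, 77.7, 142.0]]
lid corners side [[441.5, 76.1, 142.0], [674.1, 91.1, 142.0], [690.1, -255.0, 142.0]]
top [1.50229668e-02 2.11733408e-04 9.99887126e-01] [619.82168373 -25.66268378 142.03849238] 3.730136305545638
side [0.01683189 0.00976229 0.99981067] [563.22881425  27.62443185 144.31963262] 2.4058284302631336
```

Request:
arm_command:
  steps:
    - {"x":17,"y":-31,"z":0,"turn":0}
    - {"x":17,"y":-31,"z":0,"turn":0}
    - {"x":17,"y":-31,"z":0,"turn":0}
    - {"x":17,"y":-31,"z":0,"turn":0}
    - {"x":17,"y":-31,"z":0,"turn":0}
    - {"x":0,"y":0,"z":20,"turn":0}
    - {"x":0,"y":0,"z":20,"turn":0}
    - {"x":0,"y":0,"z":15,"turn":0}
    - {"x":0,"y":0,"z":0,"turn":0}

```text
clock: 7.2
eef_pos: [558.3, -108.0, 167.1]
ee_rot: [-0.0, 1.0, 0.028, -0.001]
ft_force: [0.1, -0.3, 1.1]
grip_width: 0.5
```

```bash
cat > cf.py <<'E'
from go import *
s,r=state(); a=np.radians(3.3); d=s['eef_pos']-np.array([569,-88.5,0]); x=np.cos(a)*d[0]+np.sin(a)*d[1]; y=-np.sin(a)*d[0]+np.cos(a)*d[1]
f=s['ft_force']; print('t %.2f case xy %.1f %.1f tip z %.1f'%(s['clock'],x,y,d[2]-14),'toolx in case',(np.degrees(np.arctan2(r[1,0],r[0,0]))-3.3).round(1),'F case',(np.cos(a)*f[0]+np.sin(a)*f[1]).round(1),(-np.sin(a)*f[0]+np.cos(a)*f[1]).round(1),f[2].round(1),'q',s['joint_positions'].round(2))
E
python3 cf.py
```

```text
t 7.20 case xy -11.8 -18.9 tip z 153.1 toolx in case -0.0 F case 0.1 -0.3 1.1 q [-0.52  0.5   0.86  1.83 -0.44  1.02  0.58]
```

Request:
arm_command:
  steps:
    - {"x":1,"y":-7,"z":0,"turn":-4}
    - {"x":1,"y":-8,"z":0,"turn":-4.5}
    - {"x":1.5,"y":-11,"z":0,"turn":-7.5}
    - {"x":1.5,"y":-11,"z":0,"turn":-7.5}
    - {"x":1.5,"y":-11,"z":0,"turn":-7.5}
    - {"x":1.5,"y":-11,"z":0,"turn":-7.5}
    - {"x":1.5,"y":-11,"z":0,"turn":-7.5}
    - {"x":0,"y":0,"z":0,"turn":0}

```text
clock: 8.0
eef_pos: [542.1, -41.4, 169.6]
ee_rot: [-0.0, 0.908, 0.418, 0.001]
ft_force: [-0.2, -0.7, -0.1]
grip_width: 0.5
```

```bash
python3 cf.py
python3 - <<'E'
from h import *
for n,(x0,y0,x1,y1) in (("side",(280,165,470,307)),):
    p,d=snapshot(n); cv2.imwrite(f"pics/{n}4z.png",cv2.resize(p[y0:y1,x0:x1],None,fx=4,fy=4,interpolation=cv2.INTER_CUBIC))
E
```

```text
t 8.00 case xy -24.1 48.6 tip z 155.6 toolx in case 46.1 F case -0.2 -0.7 -0.1 q [-0.52  0.39  0.68  1.89 -0.3   0.96  1.15]
```

View pics/side4z.png

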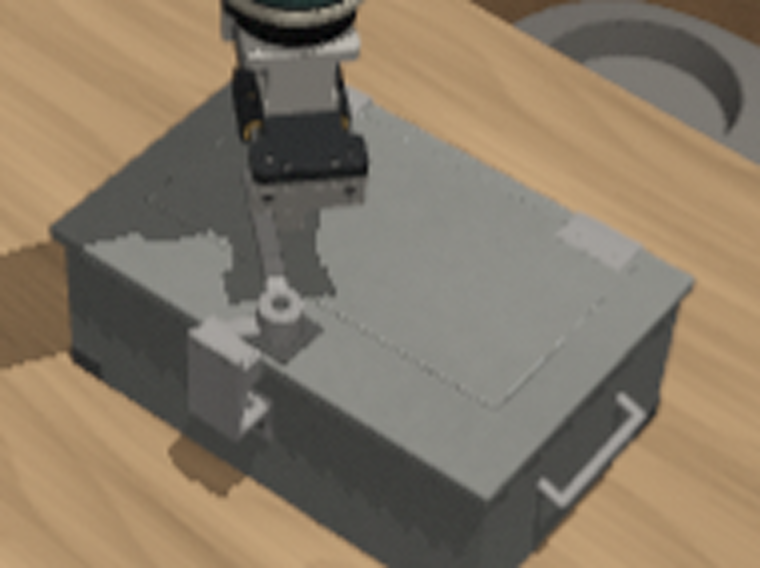

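The side crop shows the lever at about 45 degrees, pushed by the fingers, and the nose close to the keeper at (230,330). I'll keep going along the arc.

Request:
arm_command:
  steps:
    - {"x":1,"y":-7.5,"z":0,"turn":-5}
    - {"x":1,"y":-7.5,"z":0,"turn":-5}
    - {"x":1,"y":-7.5,"z":0,"turn":-5}
    - {"x":1,"y":-7.5,"z":0,"turn":-5}
    - {"x":1,"y":-7.5,"z":0,"turn":-5}
    - {"x":1,"y":-7.5,"z":0,"turn":-5}
    - {"x":0,"y":0,"z":0,"turn":0}

```text
clock: 8.75
eef_pos: [506.3, -16.5, 169.0]
ee_rot: [0.001, 0.771, 0.637, 0.001]
ft_force: [-0.5, -0.5, 0.3]
grip_width: 0.5
```

```bash
python3 cf.py
python3 - <<'E'
from h import *
for n,(x0,y0,x1,y1) in (("side",(280,165,470,307)),):
    p,d=snapshot(n); cv2.imwrite(f"pics/{n}5z.png",cv2.resize(p[y0:y1,x0:x1],None,fx=4,fy=4,interpolation=cv2.INTER_CUBIC))
E
```

```text
t 8.75 case xy -58.5 75.5 tip z 155.0 toolx in case 75.8 F case -0.5 -0.4 0.3 q [-0.51  0.3   0.58  1.97 -0.2   0.92  1.54]
```

View pics/side5z.png

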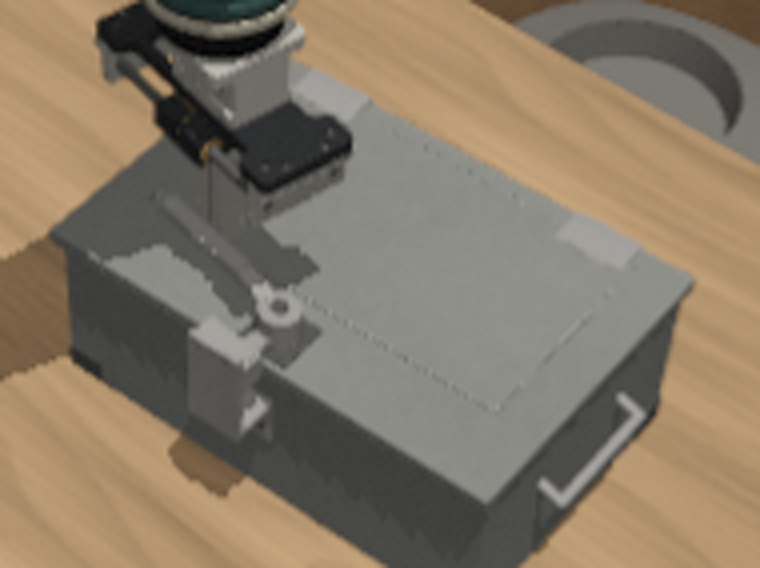

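The lever is now around 75 degrees and the nose is going under the keeper. I'll push the rest of the way to the stop.

Request:
arm_command:
  steps:
    - {"x":1,"y":-7.5,"z":0,"turn":-5}
    - {"x":1,"y":-7.5,"z":0,"turn":-5}
    - {"x":1,"y":-6,"z":0,"turn":-4}
    - {"x":0,"y":0,"z":0,"turn":0}

```text
clock: 9.2
eef_pos: [489.2, -11.7, 169.9]
ee_rot: [0.004, 0.688, 0.726, 0.003]
ft_force: [27.8, -5.9, -17.1]
grip_width: 0.4
```

```bash
python3 cf.py
```

```text
t 9.20 case xy -75.3 81.3 tip z 155.9 toolx in case 89.8 F case 27.4 -7.5 -17.1 q [-0.5   0.25  0.53  2.02 -0.16  0.9   1.74]
```

Request:
arm_command:
  steps:
    - {"x":0,"y":-2,"z":0,"turn":0}
    - {"x":0,"y":0,"z":0,"turn":0}

```text
clock: 9.4
eef_pos: [488.8, -11.8, 170.1]
ee_rot: [0.005, 0.689, 0.725, 0.004]
ft_force: [39.4, -5.9, -25.9]
grip_width: 0.4
```

```bash
python3 cf.py
python3 - <<'E'
from h import *
for n,(x0,y0,x1,y1) in (("side",(280,165,470,307)),("top",(260,150,440,285))):
    p,d=snapshot(n); cv2.imwrite(f"pics/{n}6z.png",cv2.resize(p[y0:y1,x0:x1],None,fx=4,fy=4,interpolation=cv2.INTER_CUBIC))
E
```

```text
t 9.40 case xy -75.6 81.2 tip z 156.1 toolx in case 89.6 F case 39.0 -8.1 -25.9 q [-0.5   0.25  0.53  2.02 -0.16  0.9   1.74]
```

View pics/side6z.png

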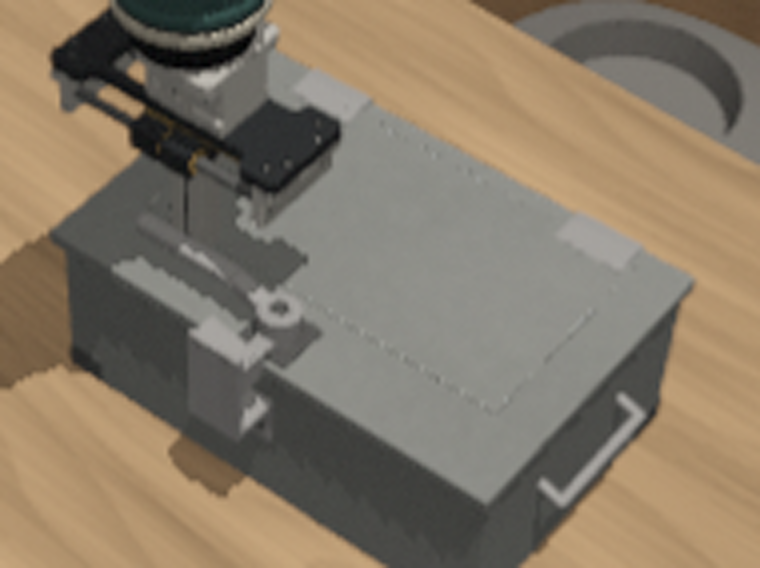

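View pics/top6z.png

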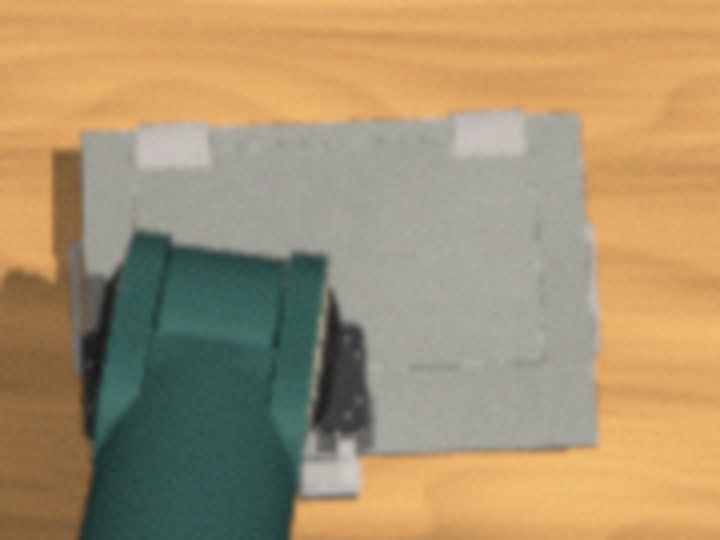

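Run:
```python
from h import *
P=onplane("side",[(280+280/4,165+306/4),(280+146/4,165+219/4),(280+210/4,165+262/4)],176)
print(P.round(1)); d=P[1]-P[0]; print(np.degrees(np.arctan2(d[1],d[0]))-3.3, np.hypot(*d[:2]))
```

```text
[[472.5 -96.1 176. ]
 [469.3  16.  176. ]
 [469.9 -39.4 176. ]]
88.35784803965491 112.13070106661804
```

The side view puts the lever at about 88 degrees, and it no longer moves under 39 N, so it looks to be at its stop. I'll back off along tool +y, lift and check.

Request:
arm_command:
  steps:
    - {"x":0,"y":5,"z":0,"turn":0}
    - {"x":0,"y":15,"z":0,"turn":0}
    - {"x":0,"y":10,"z":-10,"turn":0}
    - {"x":0,"y":0,"z":-30,"turn":0}
    - {"x":0,"y":0,"z":-40,"turn":0}
    - {"x":40,"y":0,"z":-20,"turn":0}
    - {"x":40,"y":0,"z":0,"turn":0}
    - {"x":40,"y":0,"z":0,"turn":0}
    - {"x":40,"y":0,"z":0,"turn":0}
    - {"x":40,"y":0,"z":0,"turn":0}
    - {"x":0,"y":0,"z":0,"turn":0}

```text
clock: 10.6
eef_pos: [501.0, 195.7, 268.2]
ee_rot: [-0.001, 0.686, 0.727, -0.0]
ft_force: [0.3, -0.4, -0.6]
grip_width: 0.1
```

```bash
python3 cf.py
python3 - <<'E'
from lid import *
for n,(x0,y0,x1,y1) in (("side",(280,165,470,307)),("top",(260,150,440,285))):
    p,d=snapshot(n); np.save(n+"7.npy",d); cv2.imwrite(f"pics/{n}7.png",p); cv2.imwrite(f"pics/{n}7z.png",cv2.resize(p[y0:y1,x0:x1],None,fx=4,fy=4,interpolation=cv2.INTER_CUBIC))
E
```

```text
t 10.60 case xy -51.5 287.6 tip z 254.2 toolx in case 90.0 F case 0.3 -0.4 -0.6 q [-0.79  0.23  0.42  1.78 -0.1   1.15  1.3 ]
```

View pics/side7z.png

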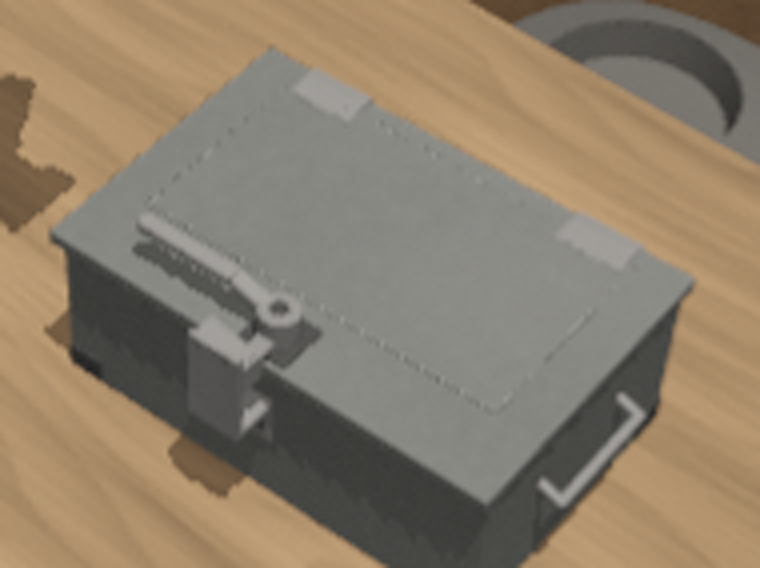

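View pics/top7z.png

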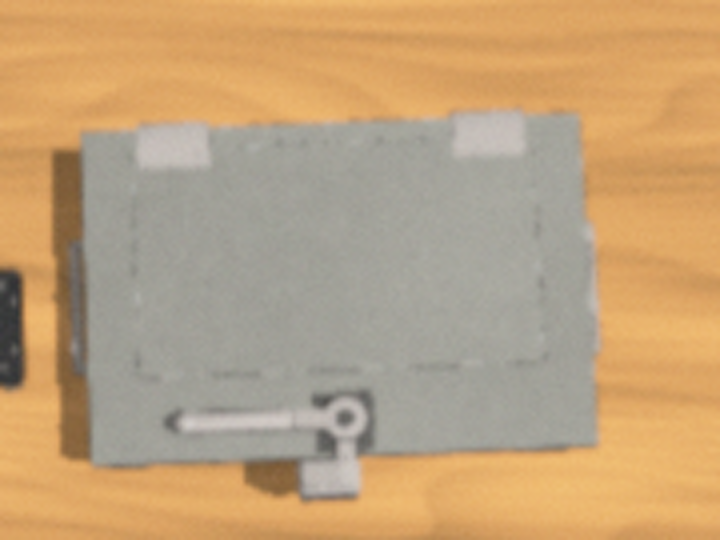

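View pics/top7.png

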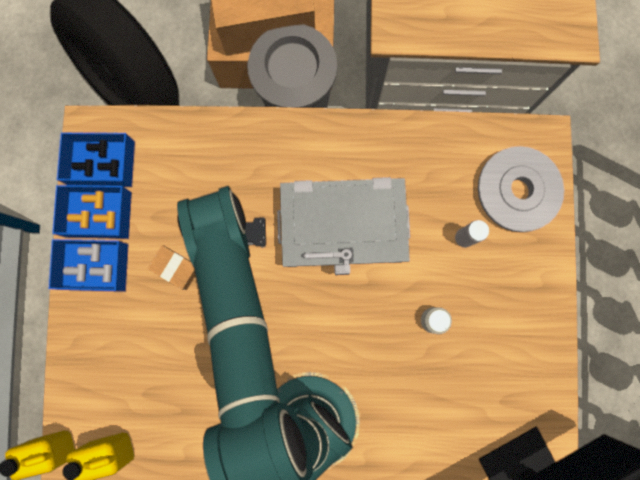

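Run:
```python
from lid import *
A=onplane("top",[(260+346/4,150+417/4),(260+185/4,150+421.5/4)],178); F=onplane("top",[(260+95/4,150+463/4),(260+596/4,150+445.5/4)],141)
B=onplane("side",[(280+280/4,165+308/4),(280+150/4,165+220/4)],178); G=onplane("side",[(280+52/4,165+236/4),(280+488/4,165+500/4)],141)
for a,f in((A,F),(B,G)):
    d=a[1]-a[0];e=f[0]-f[1]; t=lambda d:np.arctan2(d[1],d[0]); print("lever angle",1.5708+t(d)-t(e))
def bk(n,q,f):
    m=np.zeros((480,640),np.uint8); cv2.fillPoly(m,[np.int32(q)],1)
    w,c,s=fitplane(cloud(n,np.load(f))[m>0]); th=-(w[0]*np.cos(.0576)+w[1]*np.sin(.0576))/w[2]
    print(n,f,"lid tilt",(-th).round(4),"z",c[2].round(1),"std",s.round(1))
    return w,c
q=[(285,192),(400,189),(403,237),(286,241)]; bk("top",q,"top7.npy")
q=[(302,222),(345,183),(440,236),(400,270),(360,246)];bk("side",q,"side7.npy")
bk("side",[(302,222),(345,183),(360,191),(345,210),(325,225)],"side3.npy");bk("side",[(302,222),(345,183),(360,191),(345,210),(325,225)],"side7.npy")
bk("top",[(285,192),(400,189),(401,205),(355,212),(350,200),(330,200),(330,225),(287,242)],"top3.npy");bk("top",[(285,192),(400,189),(401,205),(355,212),(350,200),(330,200),(330,225),(287,242)],"top7.npy")
# table reference tilt
bk("top",[(285,290),(400,290),(400,340),(285,340)],"top7.npy")
a=cv2.imread("pics/top0.png");b=cv2.imread("pics/top7.png")
for nm,(x0,y0,x1,y1) in dict(carton=(140,235,184,300),spray=(450,210,500,255),filter=(415,300,460,345)).items():
    print(nm,cv2.phaseCorrelate(a[y0:y1,x0:x1].mean(2),b[y0:y1,x0:x1].mean(2)))
```

```text
lever angle 1.5641579686339628
lever angle 1.5011682414808856
top top7.npy lid tilt 0.0074 z 140.9 std 96.4
side side7.npy lid tilt 0.0215 z 142.8 std 62.1
side side3.npy lid tilt 0.0223 z 144.4 std 62.5
side side7.npy lid tilt 0.0204 z 143.0 std 31.9
top top3.npy lid tilt 0.0275 z 141.9 std 113.4
top top7.npy lid tilt 0.0117 z 140.6 std 90.1
top top7.npy lid tilt -0.0011 z 0.1 std 96.3
carton ((0.40051772317799106, -0.07742807508586935), 0.9427025974104334)
spray ((-0.09264571799971222, 0.48874291330242414), 0.9940720302150088)
filter ((0.5627264264521052, 0.5145049123626322), 0.9600091007091164)
```

Run:
```python
from lid import *
def fit(n,q,D):
    m=np.zeros((480,640),np.uint8); cv2.fillPoly(m,[np.int32(q)],1)
    X=np.vstack([cloud(n,d)[(m>0)&(d>0)] for d in D]); X=X[abs(X[:,2]-np.median(X[:,2]))<15]
    w,c,s=fitplane(X); print(n,"tilt",round((w[0]*np.cos(.0576)+w[1]*np.sin(.0576))/w[2],4),"z",c[2].round(1),"std",s.round(1),len(X))
D={n:[snapshot(n)[1] for _ in range(5)] for n in("top","side")}
L={n:[np.load(n+"3.npy")] for n in D}
qs={"top":[(285,192),(400,189),(401,205),(355,212),(350,200),(330,200),(330,225),(287,242)],"side":[(302,222),(345,183),(360,191),(345,210),(325,225)]}
for n in D:
    print('loose');fit(n,qs[n],L[n]); print('now');fit(n,qs[n],D[n])
fit("top",[(285,192),(400,189),(403,237),(286,241)],D["top"]); fit("side",[(302,222),(345,183),(440,236),(400,270),(360,246)],D["side"])
fit("top",[(285,290),(400,290),(400,340),(285,340)],D["top"]); fit("side",[(300,360),(340,340),(350,380),(310,400)],D["side"])
# front strip height, loose vs now (left front)
for n,q in (("top",[(286,250),(310,250),(310,263),(286,263)]),("side",[(297,222),(300,219),(322,233),(318,238)])):
    m=np.zeros((480,640),np.uint8); cv2.fillPoly(m,[np.int32(q)],1); f=lambda D:np.mean([np.median(cloud(n,d)[(m>0)&(d>0)][:,2]) for d in D])
    print(n,'front z loose',f(L[n]).round(1),'now',f(D[n]).round(1))
```

```text
loose
top tilt 0.0171 z 142.0 std 3.7 3140
now
top tilt 0.0029 z 140.8 std 3.7 15712
loose
side tilt 0.0167 z 144.3 std 2.4 1045
now
side tilt 0.0028 z 142.3 std 2.4 4900
top tilt 0.0028 z 140.9 std 3.7 28854
side tilt 0.0013 z 142.5 std 2.4 26341
top tilt -0.0015 z 0.0 std 4.2 29460
side tilt 0.007 z 1.0 std 2.5 9367
top front z loose 143.8 now 140.6
side front z loose 146.0 now 142.1
```

With invalid depth pixels removed, both cameras show the lid dropping from 0.017 rad (loose) to 0.003 rad. The handle reads 1.50 to 1.56 rad, and the bystanders have moved less than 1 px. I'm handing in.

Run:
```python
from station import finish_job, sense
print(sense()['ft_force'].round(1)); print(finish_job()); print(sense()['clock'])
```

```text
[ 0.3 -0.9  0. ]
the job is handed in; nothing more can be done
None
the job is handed in; nothing more can be done
```

I shut the lid and turned the cam handle to its stop, then handed the job in at about 11 s of the 43 s. The report gave no verdict. I pressed the lid onto its seal with closed fingertips (28 N), pushed the lever round until it stopped moving under 39 N, then backed off and lifted clear.

**Last checks:**
- **Lid:** both cameras gave a tilt of about 0.003 rad; it was 0.017 rad when lying loose. The limit is 0.009 rad. My first tilt readings (0.007 to 0.022 rad) disagreed because they included invalid depth pixels, and I redid them without those.
- **Handle:** 1.56 rad from the top view and 1.50 rad from the side view, against the required 1.42 rad. The two disagree by 0.06 rad, since they come from pixels I picked by hand.
- **Bystanders:** the filter, carton and spray can each moved less than 1 pixel, so effectively not at all.
- **Robot:** the wrist force was about 1 N at hand-in, with the gripper well clear of the case.

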